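# Pack the sample jars and latch the transport case

### The arm

A 7-joint arm with a two-finger parallel gripper is mounted at the origin on the work surface. World frame = base frame: x ahead of the robot, y to its left, z up, the work surface at z = 0. Lengths are in m, angles in rad, forces in N, time in s.
With the tool pointing down it reaches from about 0.35 to 0.9 m from the base axis. Payload 19.9 kg.
Tool frame: the origin (TCP) lies between the finger pads; the fingertips stand 22 mm ahead of it and the grasp point (between the pads) lies 3 mm ahead of it; y points along the fingers, z is the direction in which the jaws open and shut, and the axes are right-handed (so a half turn about y gives the same grasp; the last joint's range is limited). The gripper opens to 94 mm and grips with 3 to 60 N. Pads are 16 mm wide; open, the fingers measure 119 mm over their backs; the gripper's body (75 mm by 177 mm) begins 78 mm behind the grasp point.
Start: joints at [1.183, 0.417, -0.01, 1.614, 0.005, 1.111, -0.053], TCP at [0.212, -0.588, 0.227] pointing down, gripper open.
Joint ranges: [-2.81, 2.81], [-0.39, 2.02], [-1.27, 1.25], [0.06, 2.57], [-1.19, 4.33], [0.19, 2], [-2.82, 2.82]. Speed limits (rad/s): [1.89, 1.89, 2.39, 2.39, 3.01, 3.01, 3.01].

### API

Orientations are given as a 3x3 rotation matrix whose columns are the frame's x, y, z axes.
In Python, from bench import ctrl gives the robot as it stands.
- The arm moves only by the shell command python3 -m jog 'ROWS' [OPENING] [FORCE]. ROWS is JSON, a list of rows, each a list of 6 numbers: the shift along the tool's x, y, z in m, then the turn, a rotation vector about the tool's x, y, z in rad. In form: [[x, y, z, wx, wy, wz], ...]. A call has 1 to 8 rows; each row shifts and turns the pose as measured when the row begins, along the tool's axes as they then stand; what a row does not reach is not made up. A row lasts 1/8 s, in which the tool goes at most 62.5 mm and 10.7 degrees, less where a joint would pass 70% of its speed; a pose out of reach is approached as far as the arm can. A call with a gripper value outside its range is refused whole. OPENING is the opening, from 0 (shut) to 1 (fully open), set as the call begins (- or left out, the last holds). The fingers move at their own pace and stop on an object; FORCE is the grip in N (left out, the last holds). Time passes only in rows, so rows that do not move let the fingers close. It gives the time, the measured TCP pose, the force and the opening at its end, in the units of the state.
- ctrl.observe(): the state, without advancing time (a new reading comes with each control period).
- ctrl.read_camera(name): name is "scene" or "top" or "wrist"; returns the picture (384x512x3 uint8, red, green, blue); there is no depth.
- ctrl.camera_info(name): a dict with "fx", "fy", "cx", "cy" (pixels), "k1" (the pictures are not rectified: a ray, as slopes to the right and down, at radius r is drawn at 1 + k1 r^2 times it, then the intrinsics apply), "rvec" (rotation vector, rad) and "tvec" (3), from world to camera coordinates, as OpenCV has them; the wrist camera has in their place "hand_eye" (4x4, takes a point from camera to tool coordinates, whose origin is the TCP and whose axes are the tool frame's). Camera axes: x right, y down, z forward; pixel columns grow to the right and rows downward; lengths in m; the calibration is good to about 2 mm. A picture is of the moment at which its call begins: read the wrist's pose just before it. camera_info takes no time and is no camera call.
- ctrl.finish_job(): hands the job in, once; it reports no verdict.
Trained networks look in the newest picture that a camera, given by its name, has taken for a name from the list of things; names that differ only in an ending like _2 or _b are one class to them, and where a whole thing is asked for, a point or a joint stands for the part that bears it (a point fixed in the world has none). Each returns a list of dicts, best first, with "conf" (0 to 1); they miss things now and then, are a little off and sometimes report something else, mostly with a low value. They report only what shows in the picture. A call takes as long as a camera call. They do not tell look-alikes from the thing itself.
- ctrl.recognise(camera, thing): "location" ([x, y, z] in m, in world coordinates, good to about 4 mm: the middle of the surface that is visible of it).
- ctrl.silhouettes(camera, thing): "mask" (384x512 bool, what is visible of it).
The state is a dict: "clock": time; "joints": joint angles; "joint_velocities": joint speeds; "effort": joint torques, N m; "position": TCP position; "orientation": TCP orientation; "wrist_force": force on the tool from outside, world axes, zero at the start; "ft_torque": the same for the moment, N m; "width": opening from 0.0 (shut) to 1.0 (fully open).
Only numpy, scipy, OpenCV 4.12 (cv2) and the standard library are available. Lean on these libraries where they do the work, as an engineer would, in place of code of your own. Each camera call takes 0.05 s, during which the arm holds its last target. There are 200 camera calls.

### The job

Get the blue transport case ready to go: take the used drying cartridge (green, with a white fin) out and lay it flat in the white tray, and stand every amber sample jar upright inside the case. Then lower the case lid gently until it is fully shut, without letting it slam, and only after that push the red-handled cam lever over towards the lid until it snaps closed. Leave the other things on the bench where they are, and leave the case shut and latched.

Things in the scene. Friction and masses are not known exactly. Their poses are not given: they have to be found in the camera images.
- case: Blue open case fixed to the bench (place and yaw vary). Outside 220 (its x) by 260 (its y) by 88 mm high, walls and floor 8 mm; origin at the centre of its underside, z up. Lid hinge along its +x top edge (+x is roughly the robot's left). The cam lever stands outside the middle of its -x side on a block reaching 41 mm beyond that wall and 117 mm high. The cartridge starts inside.
- lid (a joint): Lid angle (rad): 0 = shut flat on the case, grows as it opens, stop at 1.9; starts at 1.65 to 1.85 (past upright, leaning away from the case). Flat blue plate 226 mm from hinge to free edge, 260 mm along the hinge, 10 mm thick, 0.3 kg, no handle. Stiff hinge (0.45 N m friction): it stays where left; 1 to 5 N at the free edge moves it.
- lid_hinge (a point): Point on the lid's hinge line, at the middle of its length: case frame (+110, 0, 88) mm. The hinge line runs along the case's y axis.
- lid_edge (a point): Point on the outer face (the top when shut) of the lid, 220 mm from the hinge line, at the middle of the free edge; 6 mm from the very edge. With the lid shut it lies at case frame (-110, 0, 98) mm. Its z axis is the outward normal of the outer face.
- latch (a joint): Cam lever angle (rad): -0.95 open, 0.95 closed, lying over the lid. Lever's lean from vertical towards the lid = value + 0.35. Axis along the case's y through case point (-138, 0, 100) mm. An over-centre spring resists up to 0 (at most 0.6 N m, about 7 N at the grip), then snaps it on to the closed stop; let go before 0 it springs back open.
- latch_grip (a point): Centre of the red cross bar at the end of the cam lever, 95 mm from the lever's axis; the bar lies along the case's y axis, 18 mm thick and 62 mm long.
- tray: White shallow tray fixed to the bench (its place varies), 120 mm (its x) by 150 mm (its y), 22 mm high, wall and floor 5 mm; origin at the centre of its underside, z up.
- cartridge_grip (a point): Drying cartridge's grip point: on its vertical axis, 50 mm above its underside, in the white fin. Green block 90 (its x) by 50 (its y) by 22 mm with an upright white fin on top, 60 mm long (x), 12 mm thick (y), from 22 to 62 mm above the underside; 120 g, z up. Starts flat on the case floor (8 mm above the bench).
- jar1_center (a point): Centre (half-way up) of an amber sample jar with a white cap and a pale label band: upright squat cylinder, 56 mm diameter, 56 mm tall, about 160 g (varies), heavy at the bottom, z axis up. Standing on the bench its centre is 28 mm above it; 36 mm above the bench when it stands on the case floor. None if this jar is absent in this run.
- jar2_center (a point): Centre (half-way up) of an amber sample jar with a white cap and a pale label band: upright squat cylinder, 56 mm diameter, 56 mm tall, about 160 g (varies), heavy at the bottom, z axis up. Standing on the bench its centre is 28 mm above it; 36 mm above the bench when it stands on the case floor. None if this jar is absent in this run.
- jar3_center (a point): Centre (half-way up) of an amber sample jar with a white cap and a pale label band: upright squat cylinder, 56 mm diameter, 56 mm tall, about 160 g (varies), heavy at the bottom, z axis up. Standing on the bench its centre is 28 mm above it; 36 mm above the bench when it stands on the case floor. None if this jar is absent in this run.
- jar4_center (a point): Centre (half-way up) of an amber sample jar with a white cap and a pale label band: upright squat cylinder, 56 mm diameter, 56 mm tall, about 160 g (varies), heavy at the bottom, z axis up. Standing on the bench its centre is 28 mm above it; 36 mm above the bench when it stands on the case floor. None if this jar is absent in this run.
- beaker: Bystander: empty glass beaker, 64 mm diameter, 75 mm tall; origin under its centre.
- flask: Bystander: conical glass flask, 80 mm diameter, 110 mm tall; origin under its centre.
- wash_bottle: Bystander: white wash bottle, red cap, 60 mm diameter, 150 mm tall; origin under its centre.
- timer: Bystander: yellow timer box, 60 by 75 by 22 mm, lying flat; origin under its centre.
- spatula: Bystander: lab spatula, 170 mm long, lying flat.
- plant: Bystander: small plant in a black pot, 80 mm diameter, pot 70 mm tall; origin under its centre.
There are look-alikes about, which are no part of the job. Leave any purple look-alike of the part that bears jar2_center alone. What is shaped like the part that bears jar3_center but brown is not meant.

How it is judged:
By the outcome, as a careful person would: the job done as asked, in the order asked, and still so for the second after the job is handed in, with the robot touching nothing.
Of jar1, jar2, jar3, jar4 only 2 to 4 are there at a start; the rules pass over those that are not, and their reading is None.
At some moment in a run one of jar1, jar2, jar3, jar4, cartridge may be knocked a few centimetres aside while the robot is not near it.
It also fails if it takes over 210 s, if anything falls off the work surface, if the arm or the gripper's body presses on something with over 40 N, if the wrist force passes 120 N, or if a joint passes its speed limit or range.

## Working session

There is one attempt and no reset: what is moved stays moved. The work goes in short steps, Python scripts to look and compute and a shell command to move; the robot and the scene stay as the last step left them, time stands still between calls to the robot, and variables do not carry over. Pictures are saved under pics/ and viewed, about 12 in all and at most 16, crops included, and the job is handed in when it is done.

```bash
ls; mkdir -p pics; python3 - <<'E'
from bench import ctrl
import cv2, numpy as np
s=ctrl.observe(); print(s)
ims=[]
for c in ("scene","top"):
    im=ctrl.read_camera(c); cv2.imwrite(f"pics/{c}0.png",im[:,:,::-1])
    print(c,ctrl.camera_info(c))
    for n in ("case","tray","cartridge_grip","jar1_center","latch_grip","lid_edge","lid_hinge"):
        print(n,[(np.round(d["location"],3).tolist(),round(d["conf"],2)) for d in ctrl.recognise(c,n)])
print(ctrl.camera_info("wrist"))
E
```

```text
pics
{'clock': 0.0, 'joints': array([ 1.18253336,  0.41800101, -0.01032437,  1.61415978,  0.00469468,
        1.11068766, -0.05302006]), 'joint_velocities': array([-0.00022256, -0.00094704, -0.00053347,  0.00034194,  0.00097211,
       -0.00078588, -0.0007913 ]), 'effort': array([ 3.27039597e-04, -8.51257038e+01,  6.39302451e-01, -4.25989044e+01,
       -4.87753667e-02,  1.88121706e-02,  9.69947791e-05]), 'position': array([ 0.21229594, -0.58747371,  0.22681435]), 'orientation': array([[-9.40475943e-01, -4.91291904e-04,  3.39859911e-01],
       [-3.39860257e-01,  1.12950542e-03, -9.40475268e-01],
       [ 7.81742727e-05, -9.99999241e-01, -1.22924327e-03]]), 'wrist_force': array([-0.6789807 , -0.09302763,  1.29289251]), 'ft_torque': array([-0.00678508,  0.02504099,  0.00077162]), 'width': 1.0033195956551937}
scene {'fx': 451.7178821348391, 'fy': 451.7178821348391, 'cx': 251.22060569323006, 'cy': 187.04318360792672, 'k1': -0.02515199593838659, 'rvec': array([ 1.61308823,  1.77498726, -0.87475728]), 'tvec': array([ 0.14059101, -0.25939102,  1.59496152])}
case [([0.54, 0.279, 0.09], 0.81
[... 679 characters left out ...]
.034], 0.65)]
jar1_center [([0.618, -0.09, 0.005], 0.52)]
latch_grip [([0.538, 0.003, 0.178], 0.58)]
lid_edge [([0.518, 0.333, 0.229], 0.78), ([0.529, 0.288, 0.091], 0.32)]
lid_hinge [([0.522, 0.331, 0.222], 0.69)]
{'fx': 288.36195387846396, 'fy': 288.36195387846396, 'cx': 255.5867990710333, 'cy': 194.31188053330158, 'k1': -0.05505523965318144, 'hand_eye': array([[ 3.86363308e-04,  9.64960752e-01,  2.62393973e-01,
        -7.61050454e-02],
       [ 7.98715273e-04, -2.62394207e-01,  9.64960436e-01,
        -1.57858363e-01],
       [ 9.99999606e-01, -1.63247232e-04, -8.72108384e-04,
         6.02010778e-04],
       [ 0.00000000e+00,  0.00000000e+00,  0.00000000e+00,
         1.00000000e+00]])}
```

View pics/scene0.png

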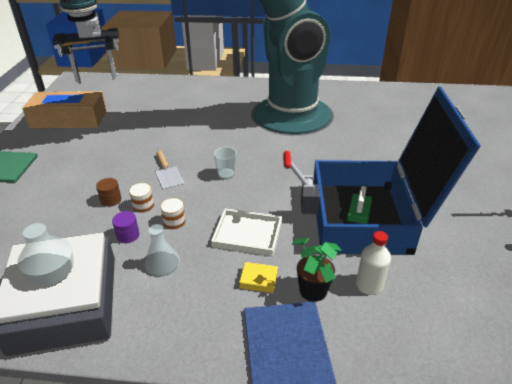

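View pics/top0.png

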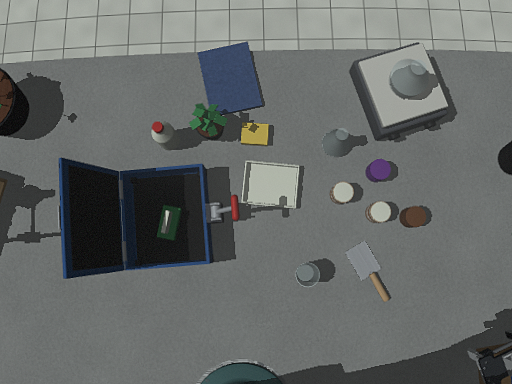

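The pictures show two amber jars with white caps (top view about (343,192) and (379,212)), and the purple and brown look-alikes beside them. The cartridge is in the case at (168,223), the tray is at (271,184), and the lever is open at (235,208). Next I'll measure these.

```bash
cat > h.py <<'E'
from bench import ctrl
import cv2, numpy as np
from scipy.spatial.transform import Rotation as R
def cam(c):
    i=ctrl.camera_info(c); K=np.array([[i["fx"],0,i["cx"]],[0,i["fy"],i["cy"]],[0,0,1]]); D=np.array([i["k1"],0,0,0.])
    if c=="wrist":
        s=ctrl.observe(); T=np.eye(4); T[:3,:3]=s["orientation"]; T[:3,3]=s["position"]
        W=np.linalg.inv(T@i["hand_eye"]); return K,D,W[:3,:3],W[:3,3]
    return K,D,R.from_rotvec(i["rvec"]).as_matrix(),i["tvec"]
def p2w(C,px,z):
    K,D,Rm,t=C
    u=cv2.undistortPoints(np.array(px,float).reshape(-1,1,2),K,D).reshape(-1,2)
    d=np.c_[u,np.ones(len(u))]@Rm; o=-Rm.T@t
    return o+d*((z-o[2])/d[:,2])[:,None]
def w2p(C,P):
    K,D,Rm,t=C
    return cv2.projectPoints(np.array(P,float).reshape(-1,1,3),cv2.Rodrigues(Rm)[0],np.array(t,float),K,D)[0].reshape(-1,2)
def tool(P):  # world point -> offset in tool axes from TCP
    s=ctrl.observe(); return s["orientation"].T@(np.array(P)-s["position"])
E
python3 - <<'E'
from h import *
im=cv2.imread("pics/top0.png"); C=cam("top")
g=im.astype(int)
cap=((g.min(2)>150)).astype(np.uint8)
n,l,st,ce=cv2.connectedComponentsWithStats(cap)
for i in range(1,n):
    if 80<st[i,4]<8000 and ce[i][1]>100 and ce[i][1]<300: print("white",ce[i].round(1),st[i],p2w(C,ce[i],.056).round(4))
m=ctrl.silhouettes("top","tray")
ct=max(cv2.findContours(m[0]["mask"].astype(np.uint8),0,2)[0],key=cv2.contourArea)
b=cv2.boxPoints(cv2.minAreaRect(ct)); w=p2w(C,b,.022); print("tray",w.round(3),w.mean(0))
for nme in ("jar1_center","cartridge_grip","latch_grip"):
    for d in ctrl.silhouettes("top",nme):
        ys,xs=np.nonzero(d["mask"]); print(nme,d["conf"],xs.mean(),ys.mean(),len(xs))
cv2.imwrite("pics/crop1.png",cv2.resize(im[150:290,50:250],None,fx=4,fy=4,interpolation=2))
E
```

```text
white [272.  183.7] [ 246  161   53   47 1854] [[ 0.6164 -0.0942  0.056 ]]
white [342.9 191.7] [334 182  19  20 294] [[ 0.591 -0.282  0.056]]
white [380.2 211.2] [371 202  19  19 296] [[ 0.5368 -0.3799  0.056 ]]
tray [[ 0.568 -0.004  0.022]
 [ 0.693 -0.022  0.022]
 [ 0.67  -0.175  0.022]
 [ 0.546 -0.156  0.022]] [ 0.61908757 -0.08931211  0.022     ]
cartridge_grip 0.85 168.7588424437299 221.84565916398714 622
cartridge_grip 0.36 89.28385682980277 219.09890430971512 6845
cartridge_grip 0.21 270.3557328853423 184.38261234775305 2381
latch_grip 0.61 226.56648936170214 209.5159574468085 376
```

View pics/crop1.png

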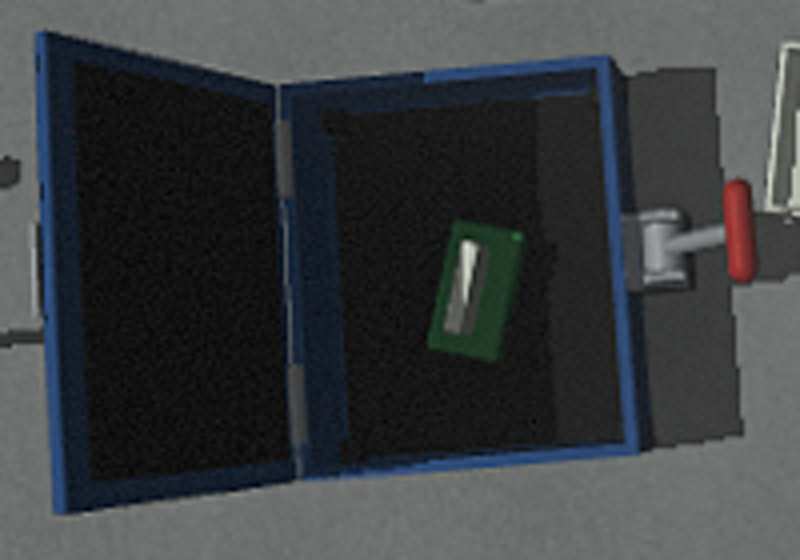

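```bash
python3 - <<'E'
from h import *
C=cam("top")
f=lambda L:(np.array(L,float)+.5)/4-.5+[50,150]
a=p2w(C,f([(612,58),(640,452),(278,86),(300,478)]),.088); print("case",a.round(4))
o=a.mean(0); ex=(a[2]+a[3]-a[0]-a[1]); ey=(a[1]+a[3]-a[0]-a[2])
print(o,np.linalg.norm(ex)/2,np.linalg.norm(ey)/2, np.arctan2(ex[1],ex[0]),np.arctan2(-ey[0],ey[1]))
c=p2w(C,f([(455,220),(524,234),(498,361),(428,347)]),.030);v=(c[3]+c[2]-c[0]-c[1])
print("cart",c.round(4),c.mean(0),np.linalg.norm(v)/2,np.arctan2(v[1],v[0]))
print("fin",p2w(C,f([(469,240),(460,333)]),.07).round(4))
b=p2w(C,f([(738,182),(740,280)]),.160);print("bar",b.round(4),b.mean(0))
b=p2w(C,f([(40,32),(58,514)]),.088+.22);print("lid edge",b.round(4))
E
```

```text
case [[0.6672 0.0861 0.088 ]
 [0.4128 0.0697 0.088 ]
 [0.6541 0.3083 0.088 ]
 [0.3983 0.2904 0.088 ]]
[0.53311222 0.18863324 0.088     ] 0.22185435508024814 0.2556337099899757 1.6330480555016753 1.6379524395813763
cart [[0.5686 0.2024 0.03  ]
 [0.5581 0.1549 0.03  ]
 [0.4724 0.1727 0.03  ]
 [0.4825 0.2208 0.03  ]] [0.52041908 0.18769004 0.03      ] 0.08773654070990047 2.933569402086042
fin [[0.5515 0.1837 0.07  ]
 [0.4907 0.1896 0.07  ]]
bar [[ 5.763e-01  1.000e-04  1.600e-01]
 [ 5.173e-01 -3.000e-04  1.600e-01]] [ 5.46791296e-01 -1.02260233e-04  1.60000000e-01]
lid edge [[0.6489 0.3673 0.308 ]
 [0.3924 0.3501 0.308 ]]
```

```bash
cat >> h.py <<'E'
def down(a):  # tool pointing down, jaw axis at world angle a
    z=np.array([np.cos(a),np.sin(a),0]); y=np.array([0,0,-1.]); return np.c_[np.cross(y,z),y,z]
def plan(*wps,vmax=.06,wmax=.18):  # (P,Rmat) waypoints -> suggested rows
    s=ctrl.observe(); p,M=s["position"],s["orientation"]
    for P,G in wps:
        dp=np.array(P)-p; r=(R.from_matrix(G)*R.from_matrix(M).inv()).as_rotvec()
        n=max(1,int(np.ceil(max(np.linalg.norm(dp)/vmax,np.linalg.norm(r)/wmax)-.05)))
        out=[]
        for k in range(n):
            Mk=R.from_rotvec(r*k/n).as_matrix()@M
            out.append(np.r_[Mk.T@dp/n,Mk.T@r/n].round(3)+0.)
        print(n,"rows",[[float(f"{v:g}") for v in o] for o in out]); p,M=np.array(P),G
E
python3 - <<'E'
from h import *
plan(((.52,.188,.30),down(1.363)))
C=cam("top"); print(p2w(C,[(378,170),(413,216)],.05),p2w(C,[(307,274),(336,142)],.03))
E
```

```text
15 rows [[-0.037, -0.005, -0.042, 0.0, -0.172, 0.0], [-0.043, -0.005, -0.035, 0.0, -0.172, 0.0], [-0.049, -0.005, -0.027, 0.0, -0.172, 0.0], [-0.053, -0.005, -0.018, 0.0, -0.172, 0.0], [-0.055, -0.005, -0.009, 0.0, -0.172, 0.0], [-0.056, -0.005, 0.001, 0.0, -0.172, 0.0], [-0.055, -0.005, 0.01, 0.0, -0.172, 0.0], [-0.052, -0.005, 0.02, 0.0, -0.172, 0.0], [-0.048, -0.005, 0.028, 0.0, -0.172, 0.0], [-0.042, -0.005, 0.036, 0.0, -0.172, 0.0], [-0.036, -0.005, 0.043, 0.0, -0.172, 0.0], [-0.028, -0.005, 0.048, 0.0, -0.172, 0.0], [-0.019, -0.005, 0.052, 0.0, -0.172, 0.0], [-0.01, -0.005, 0.055, 0.0, -0.172, 0.0], [0.0, -0.005, 0.056, 0.0, -0.172, 0.0]]
[[ 0.64862482 -0.38142194  0.05      ]
 [ 0.52215419 -0.4707904   0.05      ]] [[ 0.37516277 -0.18253666  0.03      ]
 [ 0.73227507 -0.27399407  0.03      ]]
```

```bash
python3 -m jog '[[-0.037,-0.02,-0.042,0,-0.172,0],[-0.043,-0.02,-0.035,0,-0.172,0],[-0.049,-0.02,-0.027,0,-0.172,0],[-0.053,-0.01,-0.018,0,-0.172,0],[-0.055,0,-0.009,0,-0.172,0],[-0.056,0,0.001,0,-0.172,0],[-0.055,0,0.01,0,-0.172,0],[-0.052,0,0.02,0,-0.172,0]]' 
python3 - <<'E'
from h import *
plan(((.52,.188,.29),down(1.363)))
print(ctrl.observe()["joints"].round(2))
E
```

```text
clock: 2.0
position: [0.3727, -0.1597, 0.2993]
orientation: [[0.189, 0.001, 0.982], [-0.982, -0.003, 0.189], [0.003, -1.0, 0.0]]
wrist_force: [1.0, -0.1, -0.2]
width: 0.998
7 rows [[-0.045, 0.001, 0.03, 0.0, -0.168, 0.0], [-0.039, 0.001, 0.037, 0.0, -0.168, 0.0], [-0.032, 0.001, 0.043, 0.0, -0.168, 0.0], [-0.025, 0.001, 0.048, 0.0, -0.168, 0.0], [-0.016, 0.001, 0.051, 0.0, -0.168, 0.0], [-0.008, 0.001, 0.053, 0.0, -0.168, 0.0], [0.001, 0.001, 0.054, 0.0, -0.168, 0.0]]
[ 0.82 -0.05 -0.47  2.01 -0.02  1.18  0.55]
```

```bash
python3 -m jog '[[-0.045,0.001,0.03,0,-0.168,0],[-0.039,0.001,0.037,0,-0.168,0],[-0.032,0.001,0.043,0,-0.168,0],[-0.025,0.001,0.048,0,-0.168,0],[-0.016,0.001,0.051,0,-0.168,0],[-0.008,0.001,0.053,0,-0.168,0],[0.001,0.001,0.054,0,-0.168,0]]'
python3 - <<'E'
from h import *
im=ctrl.read_camera("wrist"); cv2.imwrite("pics/w1.png",im[:,:,::-1])
print(ctrl.observe()["joints"].round(2)); C=cam("wrist")
for n in ("cartridge_grip",):
    for d in ctrl.recognise("wrist",n): print(d["location"],d["conf"])
g=im.astype(int); 
gr=((g[:,:,1]>1.5*g[:,:,0])&(g[:,:,1]>1.3*g[:,:,2])&(g[:,:,1]>30)).astype(np.uint8)
n,l,st,ce=cv2.connectedComponentsWithStats(gr); i=1+st[1:,4].argmax(); print(st[i],ce[i])
E
```

```text
clock: 2.88
position: [0.5163, 0.2013, 0.2931]
orientation: [[0.986, 0.007, 0.167], [-0.167, -0.006, 0.986], [0.008, -1.0, -0.005]]
wrist_force: [1.1, -0.8, 0.7]
width: 0.999
[ 0.27  0.35 -0.89  1.69  0.29  1.24  0.73]
[ 232  140   41   61 1600] [252.24    167.61125]
```

View pics/w1.png

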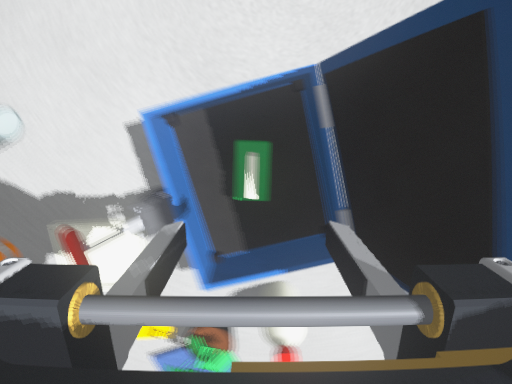

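```bash
python3 - <<'E'
from h import *
im=ctrl.read_camera("wrist"); C=cam("wrist"); print(ctrl.observe()["position"])
g=im.astype(int); 
gr=((g[:,:,1]>1.5*g[:,:,0])&(g[:,:,1]>1.3*g[:,:,2])&(g[:,:,1]>30)).astype(np.uint8)
n,l,st,ce=cv2.connectedComponentsWithStats(gr[:230]); i=1+st[1:,4].argmax()
p=np.argwhere(l==i)[:,::-1].astype(np.float32); r=cv2.minAreaRect(p); print(r)
w=p2w(C,cv2.boxPoints(r),.03); print(w.round(4),w.mean(0))
wh=((g.min(2)>130)).astype(np.uint8)[130:210,225:285]
q=np.argwhere(wh)[:,::-1]+[225,130]; print(q.min(0),q.max(0),p2w(C,[q.mean(0)],.058))
o=np.array([.5331,.1886]);print("pred TCP tool offset to block centre",tool(np.r_[w.mean(0)[:2],.061]))
E
```

```text
[0.51547339 0.20238093 0.29239172]
((245.4507293701172, 170.67501831054688), (34.33808898925781, 60.709041595458984), 1.6846843957901)
[[0.5569 0.1506 0.03  ]
 [0.4678 0.1707 0.03  ]
 [0.4775 0.2191 0.03  ]
 [0.5672 0.2018 0.03  ]] [0.51735075 0.1855514  0.03      ]
[239 153] [249 199] [[0.51878845 0.18457506 0.058     ]]
pred TCP tool offset to block centre [ 0.0033635   0.23147038 -0.01546077]
```

```bash
python3 -m jog '[[0.002,0.055,-0.008,0,0.04,0],[0.001,0.06,-0.008,0,0,0],[0,0.06,0,0,0,0],[0,0.03,0,0,0,0],[0,0,0,0,0,0]]' 0.5
python3 - <<'E'
from h import *
plan(((.518,.186,.061),down(1.363)))
E
```

```text
clock: 3.65
position: [0.5177, 0.179, 0.0834]
orientation: [[0.976, 0.008, 0.219], [-0.219, -0.007, 0.976], [0.01, -1.0, -0.005]]
wrist_force: [0.2, 0.1, 1.6]
width: 0.516
1 rows [[-0.001, 0.022, 0.007, 0.005, -0.013, 0.01]]
```

```bash
python3 -m jog '[[0,0.01,0.007,0,0,0],[0,0.011,0,0,0,0],[0,0,0,0,0,0]]'
python3 -m jog '[[0,0,0,0,0,0],[0,0,0,0,0,0],[0,0,0,0,0,0],[0,0,0,0,0,0]]' 0 25
python3 -m jog '[[0,-0.02,0,0,0,0],[0,-0.06,0,0,0,0],[0,-0.06,0,0,0,0],[0,-0.05,0,0,0,0],[0,0,0,0,0,0]]'
python3 - <<'E'
from h import *
s=ctrl.observe(); print(s["joints"].round(2),s["wrist_force"])
im=ctrl.read_camera("wrist"); cv2.imwrite("pics/w2.png",im[:,:,::-1])
plan(((.618,-.09,.23),down(np.deg2rad(90-8+0)) ))
E
```

```text
clock: 4.03
position: [0.5214, 0.1857, 0.0644]
orientation: [[0.975, 0.013, 0.222], [-0.221, -0.007, 0.975], [0.014, -1.0, -0.004]]
wrist_force: [-1.2, -0.3, 0.6]
width: 0.498
clock: 4.53
position: [0.5221, 0.1859, 0.0658]
orientation: [[0.975, 0.015, 0.222], [-0.222, -0.006, 0.975], [0.016, -1.0, -0.003]]
wrist_force: [-0.1, 0.5, -1.2]
width: 0.124
clock: 5.15
position: [0.5178, 0.1881, 0.2664]
orientation: [[0.976, 0.015, 0.219], [-0.219, -0.006, 0.976], [0.016, -1.0, -0.002]]
wrist_force: [0.4, 0.9, -2.4]
width: 0.125
[ 0.29  0.35 -0.87  1.74  0.3   1.17  0.69] [ 0.41379626  0.94916692 -2.36753035]
5 rows [[0.032, 0.008, -0.05, 0.001, -0.016, 0.003], [0.031, 0.007, -0.05, 0.001, -0.016, 0.003], [0.03, 0.007, -0.051, 0.001, -0.016, 0.003], [0.029, 0.007, -0.051, 0.001, -0.016, 0.003], [0.029, 0.007, -0.052, 0.001, -0.016, 0.003]]
```

View pics/w2.png

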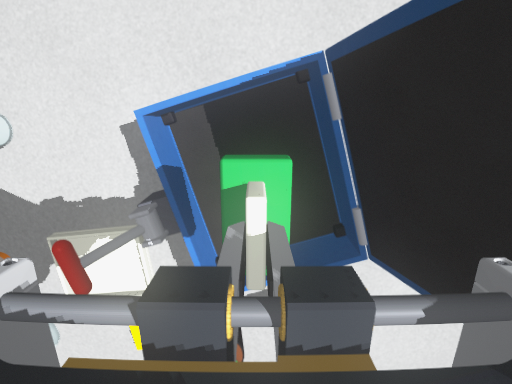

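```bash
python3 -m jog '[[0.01,-0.03,-0.03,0,0,0],[0.032,0,-0.05,0,0.1,0]]'
python3 - <<'E'
from h import *
im=ctrl.read_camera("scene"); cv2.imwrite("pics/s1.png",im[:,:,::-1])
plan(((.619,-.089,.23),down(-.145)))
E
```

```text
clock: 5.45
position: [0.5385, 0.1023, 0.2951]
orientation: [[0.951, 0.01, 0.31], [-0.31, -0.006, 0.951], [0.012, -1.0, -0.002]]
wrist_force: [1.7, -0.7, -1.8]
width: 0.123
8 rows [[0.017, 0.008, -0.018, 0.0, 0.173, 0.002], [0.019, 0.008, -0.015, 0.0, 0.173, 0.002], [0.022, 0.008, -0.012, 0.0, 0.173, 0.002], [0.023, 0.008, -0.008, 0.0, 0.173, 0.002], [0.024, 0.008, -0.003, 0.0, 0.173, 0.002], [0.025, 0.008, 0.001, 0.0, 0.173, 0.002], [0.024, 0.008, 0.005, 0.0, 0.173, 0.002], [0.023, 0.008, 0.009, 0.0, 0.173, 0.002]]
```

```bash
python3 -m jog '[[0.017,0,-0.018,0,0.173,0],[0.019,0,-0.015,0,0.173,0],[0.022,0,-0.012,0,0.173,0],[0.023,0.008,-0.008,0,0.173,0],[0.024,0.012,-0.003,0,0.173,0],[0.025,0.012,0.001,0,0.173,0],[0.024,0.012,0.005,0,0.173,0],[0.023,0.012,0.009,0,0.173,0]]'
python3 - <<'E'
from h import *
plan(((.619,-.089,.15),down(-.145)))
im=ctrl.read_camera("wrist"); cv2.imwrite("pics/w3.png",im[:,:,::-1])
E
```

```text
clock: 6.5
position: [0.612, -0.0961, 0.2282]
orientation: [[-0.187, -0.008, 0.982], [-0.982, -0.008, -0.187], [0.009, -1.0, -0.007]]
wrist_force: [0.1, 0.1, -0.9]
width: 0.125
2 rows [[-0.005, 0.039, 0.003, 0.003, -0.021, 0.005], [-0.004, 0.039, 0.003, 0.003, -0.021, 0.005]]
```

View pics/w3.png

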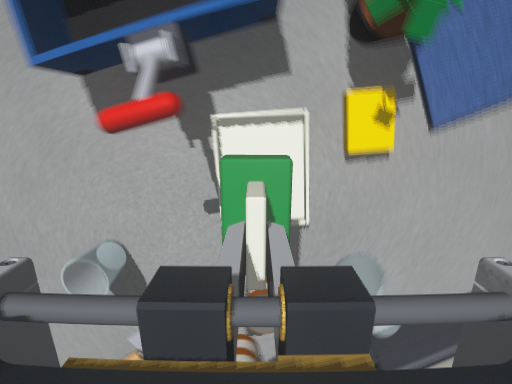

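Cartridge held squarely above the tray. The tray outline is at (212–308, 112–225), with the cartridge overlapping it as expected.

```bash
python3 -m jog '[[-0.005,0.05,0.004,0,-0.02,0],[-0.004,0.05,0.004,0,-0.02,0],[0,0.04,0,0,0,0],[0,0,0,0,0,0]]'
python3 - <<'E'
from h import *
plan(((.619,-.089,.064),down(-.145)))
E
```

```text
clock: 7.05
position: [0.6169, -0.0933, 0.0781]
orientation: [[-0.158, -0.018, 0.987], [-0.987, -0.007, -0.158], [0.01, -1.0, -0.017]]
wrist_force: [0.4, 1.5, -0.4]
width: 0.126
1 rows [[-0.005, 0.014, 0.002, 0.017, -0.013, 0.01]]
```

```bash
python3 -m jog '[[-0.004,0.008,0.002,0.017,0,0.01],[0,0.005,0,0,0,0],[0,0.002,0,0,0,0],[0,0,0,0,0,0]]'
```

```text
clock: 7.55
position: [0.6213, -0.0894, 0.0662]
orientation: [[-0.157, 0.006, 0.988], [-0.988, -0.0, -0.157], [-0.001, -1.0, 0.006]]
wrist_force: [0.3, 0.3, -1.3]
width: 0.124
```

```bash
python3 -m jog '[[0,0,0,0,0,0],[0,0,0,0,0,0],[0,-0.03,0,0,0,0],[0,-0.06,0,0,0,0],[0,-0.05,0,0,0,0],[0,0,0,0,0,0]]' 0.5
python3 - <<'E'
from h import *
im=ctrl.read_camera("top"); cv2.imwrite("pics/t2.png",im[:,:,::-1]); C=cam("top")
g=im.astype(int)
n,l,st,ce=cv2.connectedComponentsWithStats((g.min(2)>150).astype(np.uint8))
for i in range(1,n):
    if 80<st[i,4]<8000 and 100<ce[i][1]<300: print("white",ce[i].round(1),st[i],p2w(C,ce[i],.056).round(4))
j=p2w(C,[(342.9,191.7)],.056)[0]
plan(((.591,-.282,.16),down(-1.571)))
cv2.imwrite("pics/t2c.png",cv2.resize(im[130:300,200:450],None,fx=3,fy=3))
E
```

```text
clock: 8.3
position: [0.6207, -0.0892, 0.2116]
orientation: [[-0.157, 0.007, 0.988], [-0.988, -0.0, -0.157], [-0.001, -1.0, 0.007]]
wrist_force: [0.0, -0.3, -0.6]
width: 0.499
white [380.  211.5] [371 202  20  20 300] [[ 0.5359 -0.3794  0.056 ]]
white [362.8 259.7] [346 241  34  40 584] [[ 0.4103 -0.328   0.056 ]]
white [279.4 287.1] [255 278  54  26 472] [[ 0.3448 -0.1074  0.056 ]]
8 rows [[0.024, 0.006, 0.0, 0.0, 0.177, 0.0], [0.024, 0.006, 0.004, 0.0, 0.177, 0.0], [0.023, 0.006, 0.009, 0.0, 0.177, 0.0], [0.021, 0.006, 0.012, 0.0, 0.177, 0.0], [0.018, 0.006, 0.016, 0.0, 0.177, 0.0], [0.015, 0.006, 0.019, 0.0, 0.177, 0.0], [0.012, 0.006, 0.021, 0.0, 0.177, 0.0], [0.008, 0.006, 0.023, 0.0, 0.177, 0.0]]
```

View pics/t2c.png

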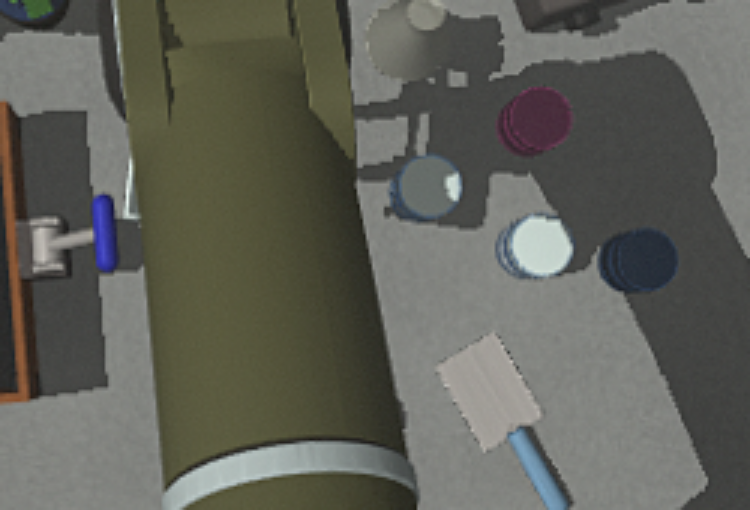

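```bash
python3 -m jog '[[0.024,0,0,0,0.177,0],[0.024,0,0.004,0,0.177,0],[0.023,0,0.009,0,0.177,0],[0.021,0,0.012,0,0.177,0],[0.018,0.006,0.016,0,0.177,0],[0.015,0.006,0.019,0,0.177,0],[0.012,0.006,0.021,0,0.177,0],[0.008,0.006,0.023,0,0.177,0]]' 1
python3 -m jog '[[0,0,0,0,0,0]]'
python3 - <<'E'
from h import *
im=ctrl.read_camera("wrist"); cv2.imwrite("pics/w4.png",im[:,:,::-1]); C=cam("wrist")
for d in ctrl.recognise("wrist","jar1_center"): print(d["location"],d["conf"])
im=ctrl.read_camera("scene"); cv2.imwrite("pics/s2.png",im[:,:,::-1])
print(w2p(C,[(.591,-.282,.056),(.537,-.38,.056)]))
print(ctrl.observe()["joints"].round(2))
plan(((.591,-.282,.1),down(-1.571)))
E
```

```text
clock: 9.35
position: [0.5812, -0.2836, 0.1731]
orientation: [[-0.999, -0.009, -0.045], [0.045, 0.004, -0.999], [0.009, -1.0, -0.003]]
wrist_force: [-0.2, 0.4, -0.1]
width: 0.996
clock: 9.48
position: [0.5797, -0.2853, 0.171]
orientation: [[-0.999, -0.012, -0.049], [0.049, 0.004, -0.999], [0.013, -1.0, -0.003]]
wrist_force: [0.4, 0.0, -0.1]
width: 1.0
[0.3932, -0.1839, 0.0487] 0.69
[[253.21337984 184.40991922]
 [351.23717086 231.51546898]]
[ 0.49  0.52 -0.11  1.6   0.06  1.04 -1.26]
2 rows [[-0.005, 0.036, 0.0, 0.002, -0.021, 0.005], [-0.005, 0.036, 0.0, 0.002, -0.021, 0.005]]
```

View pics/w4.png

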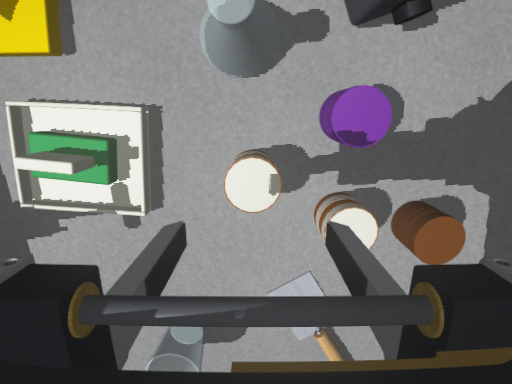

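View pics/s2.png

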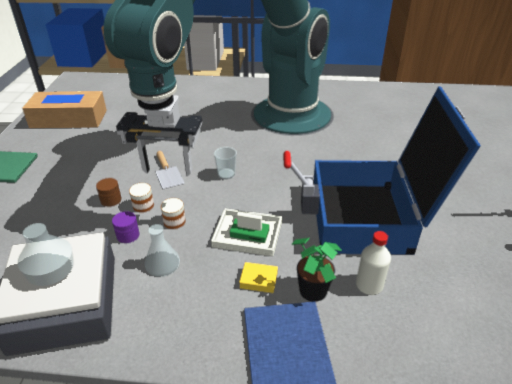

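Cartridge is lying flat in the tray (wrist view about (70,158)). Jar A's cap is at (252,184), where the measurement predicts it. Only two amber jars are on the bench.

```bash
python3 -m jog '[[-0.01,0.04,-0.002,0,-0.04,0.01],[-0.003,0.045,0,0,0,0],[0,0.03,0,0,0,0],[0,0,0,0,0,0]]'
python3 - <<'E'
from h import *
plan(((.591,-.282,.042),down(-1.571)))
E
```

```text
clock: 10.12
position: [0.5966, -0.2763, 0.0553]
orientation: [[-1.0, 0.003, 0.012], [-0.012, 0.006, -1.0], [-0.003, -1.0, -0.006]]
wrist_force: [-0.0, 0.6, 1.2]
width: 1.0
1 rows [[0.006, 0.013, 0.006, 0.006, 0.012, -0.003]]
```

```bash
python3 -m jog '[[0.005,0.007,0.005,0,0,0],[0.001,0.007,0,0,0,0],[0,0,0,0,0,0]]'
python3 -m jog '[[0,0,0,0,0,0],[0,0,0,0,0,0],[0,0,0,0,0,0],[0,0,0,0,0,0]]' 0 25
python3 -m jog '[[0,-0.03,0,0,0,0],[0,-0.06,0,0,0,0],[0,-0.06,0,0,0,0],[0,-0.05,0,0,0,0],[0,0,0,0,0,0]]'
python3 - <<'E'
from h import *
o=np.array([.5331,.1886]); ex=np.array([-.0667,.9978]); ey=np.array([-.9978,-.0667])
for c in ((0,-.055),(0,.06)): print(o+c[0]*ex+c[1]*ey)
p=o-.055*ey
plan((np.r_[p,.25],down(-1.571)))
E
```

```text
clock: 10.5
position: [0.5918, -0.2818, 0.0437]
orientation: [[-1.0, 0.007, 0.013], [-0.013, 0.004, -1.0], [-0.007, -1.0, -0.004]]
wrist_force: [-0.2, -0.7, -0.3]
width: 1.0
clock: 11.0
position: [0.5926, -0.282, 0.0451]
orientation: [[-1.0, 0.009, 0.014], [-0.014, 0.003, -1.0], [-0.009, -1.0, -0.003]]
wrist_force: [-0.7, 1.0, 0.4]
width: 0.608
clock: 11.62
position: [0.5902, -0.2822, 0.2501]
orientation: [[-1.0, 0.006, 0.014], [-0.014, 0.005, -1.0], [-0.006, -1.0, -0.005]]
wrist_force: [0.0, 0.1, -1.8]
width: 0.59
[0.587979  0.1922685]
[0.473232 0.184598]
8 rows [[-0.001, 0.0, -0.059, 0.001, 0.002, -0.001], [0.0, 0.0, -0.059, 0.001, 0.002, -0.001], [0.0, 0.0, -0.059, 0.001, 0.002, -0.001], [0.0, 0.0, -0.059, 0.001, 0.002, -0.001], [0.0, 0.0, -0.059, 0.001, 0.002, -0.001], [0.0, 0.0, -0.059, 0.001, 0.002, -0.001], [0.0, 0.0, -0.059, 0.001, 0.002, -0.001], [0.0, 0.0, -0.059, 0.001, 0.002, -0.001]]
```

```bash
python3 -m jog '[[0,-0.02,-0.05,0,0,0],[0,0,-0.06,0,0,0],[0,0,-0.06,0,0,0],[0,0,-0.06,0,0,0],[0,0,-0.06,0,0,0],[0,0,-0.06,0,0,0],[0,0,-0.06,0,0,0],[0,0,-0.05,0,0,0]]'
python3 -m jog '[[0,0,0,0,0,0]]'
python3 - <<'E'
from h import *
print(ctrl.observe()["joints"].round(2))
plan(((.588,.192,.15),down(-1.571)))
E
```

```text
clock: 12.62
position: [0.5808, 0.187, 0.2642]
orientation: [[-1.0, -0.004, 0.006], [-0.006, 0.004, -1.0], [0.003, -1.0, -0.004]]
wrist_force: [0.3, 0.2, -1.7]
width: 0.589
clock: 12.75
position: [0.5794, 0.1915, 0.2629]
orientation: [[-1.0, -0.006, 0.013], [-0.013, 0.005, -1.0], [0.006, -1.0, -0.005]]
wrist_force: [-0.4, -0.3, -1.8]
width: 0.586
[-0.12  0.38 -0.33  1.6   0.12  1.18 -2.03]
2 rows [[-0.005, 0.056, 0.0, 0.002, 0.006, 0.003], [-0.004, 0.056, 0.0, 0.002, 0.006, 0.003]]
```

```bash
python3 -m jog '[[-0.005,0.05,0,0,0,0],[-0.005,0.06,0,0,0,0],[0,0.06,0,0,0,0],[0,0.025,0,0,0,0],[0,0,0,0,0,0]]'
python3 - <<'E'
from h import *
plan(((.588,.192,.054),down(-1.571)))
E
```

```text
clock: 13.38
position: [0.5869, 0.1891, 0.0584]
orientation: [[-1.0, -0.009, 0.011], [-0.011, 0.002, -1.0], [0.009, -1.0, -0.002]]
wrist_force: [-0.7, 0.4, -0.0]
width: 0.592
1 rows [[-0.001, 0.004, -0.003, 0.002, 0.011, 0.009]]
```

```bash
python3 -m jog '[[0,0.005,-0.001,0,0,0.009],[0,0.001,0,0,0,0],[0,0,0,0,0,0]]'
python3 -m jog '[[0,0,0,0,0,0],[0,0,0,0,0,0],[0,0,0,0,0,0],[0,-0.04,0,0,0,0],[0,-0.06,0,0,0,0],[0,-0.06,0,0,0,0],[0,-0.04,0,0,0,0],[0,0,0,0,0,0]]' 0.9
python3 - <<'E'
from h import *
im=ctrl.read_camera("wrist"); cv2.imwrite("pics/w5.png",im[:,:,::-1])
im=ctrl.read_camera("top"); C=cam("top"); g=im.astype(int)
n,l,st,ce=cv2.connectedComponentsWithStats((g.min(2)>150).astype(np.uint8))
for i in range(1,n):
    if 80<st[i,4]<8000 and 100<ce[i][1]<300: print("white",ce[i].round(1),st[i],p2w(C,ce[i],.056).round(4))
cv2.imwrite("pics/t3.png",im[:,:,::-1])
plan(((.5365,-.3797,.22),down(-.785)))
E
```

```text
clock: 13.75
position: [0.5883, 0.1899, 0.0548]
orientation: [[-1.0, 0.004, 0.01], [-0.01, 0.003, -1.0], [-0.004, -1.0, -0.003]]
wrist_force: [-0.7, 1.0, -2.1]
width: 0.592
clock: 14.75
position: [0.5874, 0.1894, 0.2624]
orientation: [[-1.0, 0.005, 0.01], [-0.01, 0.004, -1.0], [-0.005, -1.0, -0.004]]
wrist_force: [0.2, 0.1, 0.6]
width: 0.9
white [262.3 164.3] [244 161  46  16  82] [[ 0.6691 -0.0693  0.056 ]]
white [261.7 168.5] [250 164  30  14 212] [[ 0.6576 -0.0676  0.056 ]]
white [262.8 200.7] [247 197  32   9 218] [[ 0.5714 -0.0688  0.056 ]]
white [380.2 211.3] [371 202  20  20 308] [[ 0.5367 -0.3801  0.056 ]]
10 rows [[0.006, 0.004, 0.057, 0.0, -0.078, 0.0], [0.01, 0.004, 0.056, 0.0, -0.078, 0.0], [0.014, 0.004, 0.055, 0.0, -0.078, 0.0], [0.019, 0.004, 0.054, 0.0, -0.078, 0.0], [0.023, 0.004, 0.052, 0.0, -0.078, 0.0], [0.027, 0.004, 0.05, 0.0, -0.078, 0.0], [0.03, 0.004, 0.048, 0.0, -0.078, 0.0], [0.034, 0.004, 0.046, 0.0, -0.078, 0.0], [0.038, 0.004, 0.043, 0.0, -0.078, 0.0], [0.041, 0.004, 0.04, 0.0, -0.078, 0.0]]
```

View pics/w5.png

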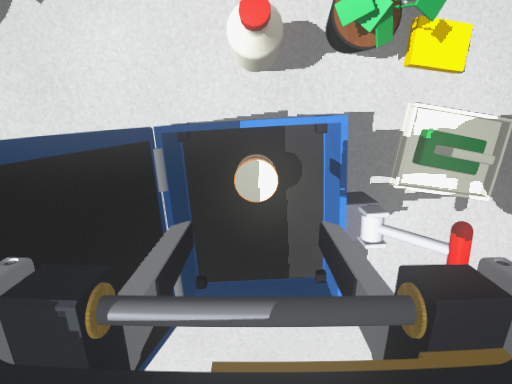

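Jar A stands upright in the case at (256,180). Next is jar B.

```bash
python3 -m jog '[[0.006,0,0.057,0,-0.078,0],[0.01,0,0.056,0,-0.078,0],[0.014,0,0.055,0,-0.078,0],[0.019,0,0.054,0,-0.078,0],[0.023,0,0.052,0,-0.078,0],[0.027,0.005,0.05,0,-0.078,0],[0.03,0.01,0.048,0,-0.078,0],[0.034,0.01,0.046,0,-0.078,0]]'
python3 -m jog '[[0.038,0.01,0.043,0,-0.078,0],[0.041,0.01,0.04,0,-0.078,0],[0,0,0,0,0,0]]'
python3 - <<'E'
from h import *
im=ctrl.read_camera("wrist"); C=cam("wrist"); cv2.imwrite("pics/w6.png",im[:,:,::-1])
g=im[:250].astype(int)
n,l,st,ce=cv2.connectedComponentsWithStats((g.min(2)>170).astype(np.uint8))
for i in range(1,n):
    if 300<st[i,4]<8000: print("white",ce[i].round(1),st[i],p2w(C,ce[i],.056).round(4))
print(w2p(C,[(.5365,-.38,.056)]))
plan(((.5365,-.3797,.055),down(-.785)))
E
```

```text
clock: 15.85
position: [0.5446, -0.274, 0.2193]
orientation: [[-0.788, -0.016, 0.615], [-0.615, 0.006, -0.788], [0.009, -1.0, -0.015]]
wrist_force: [0.8, -0.6, 0.5]
width: 0.901
clock: 16.23
position: [0.5327, -0.3956, 0.1908]
orientation: [[-0.682, -0.025, 0.731], [-0.731, 0.01, -0.682], [0.01, -1.0, -0.025]]
wrist_force: [-0.1, 0.8, -0.1]
width: 0.902
white [493.7  14.6] [ 465    0   47   44 1208] [[ 0.8107 -0.4172  0.056 ]]
white [250.3 177.3] [ 225  152   52   51 2052] [[ 0.5366 -0.3772  0.056 ]]
white [156.3 208.2] [ 128  175   62   68 2668] [[ 0.4381 -0.3329  0.056 ]]
[[252.01694461 179.26291243]]
3 rows [[-0.004, 0.045, -0.001, 0.008, 0.012, 0.003], [-0.004, 0.045, -0.002, 0.008, 0.012, 0.003], [-0.004, 0.045, -0.002, 0.008, 0.012, 0.003]]
```

Jar B matches in both cameras.

```bash
python3 -m jog '[[-0.006,0.045,-0.002,0.024,0.03,0.01],[-0.006,0.05,-0.002,0,0,0],[0,0.03,0,0,0,0],[0,0,0,0,0,0]]' 1
python3 - <<'E'
from h import *
plan(((.5365,-.379,.042),down(-.785)))
E
```

```text
clock: 16.77
position: [0.5393, -0.374, 0.0608]
orientation: [[-0.701, -0.0, 0.714], [-0.714, 0.005, -0.701], [-0.003, -1.0, -0.004]]
wrist_force: [-0.2, 0.2, 0.3]
width: 1.0
1 rows [[0.006, 0.019, 0.002, 0.004, 0.009, -0.003]]
```

```bash
python3 -m jog '[[0.005,0.01,0.002,0,0,0],[0.001,0.009,0,0,0,0],[0,0,0,0,0,0]]'
python3 -m jog '[[0,0,0,0,0,0],[0,0,0,0,0,0],[0,0,0,0,0,0],[0,0,0,0,0,0]]' 0 25
python3 -m jog '[[0,-0.03,0,0,0,0],[0,-0.06,0,0,0,0],[0,-0.06,0,0,0,0],[0,-0.06,0,0,0,0],[0,-0.02,0,0,0,0],[0,0,0,0,0,0]]'
python3 - <<'E'
from h import *
plan(((.473,.1846,.28),down(-1.571)))
E
```

```text
clock: 17.15
position: [0.5378, -0.3796, 0.0433]
orientation: [[-0.7, 0.002, 0.714], [-0.714, 0.004, -0.7], [-0.004, -1.0, -0.001]]
wrist_force: [-0.3, 0.7, -0.5]
width: 1.002
clock: 17.65
position: [0.5384, -0.3801, 0.0448]
orientation: [[-0.7, 0.004, 0.714], [-0.714, 0.003, -0.7], [-0.005, -1.0, 0.001]]
wrist_force: [-1.8, 0.9, -0.9]
width: 0.609
clock: 18.4
position: [0.5366, -0.3799, 0.2806]
orientation: [[-0.7, 0.001, 0.714], [-0.714, 0.005, -0.7], [-0.004, -1.0, -0.002]]
wrist_force: [-0.0, -0.2, -2.5]
width: 0.591
10 rows [[-0.036, 0.0, -0.044, 0.0, 0.08, 0.0], [-0.032, 0.0, -0.047, 0.0, 0.08, 0.0], [-0.028, 0.0, -0.049, 0.0, 0.08, 0.0], [-0.024, 0.0, -0.051, 0.0, 0.08, 0.0], [-0.02, 0.0, -0.053, 0.0, 0.08, 0.0], [-0.016, 0.0, -0.055, 0.0, 0.08, 0.0], [-0.012, 0.0, -0.056, 0.0, 0.08, 0.0], [-0.007, 0.0, -0.056, 0.0, 0.08, 0.0], [-0.003, 0.0, -0.057, 0.0, 0.08, 0.0], [0.002, 0.0, -0.057, 0.0, 0.08, 0.0]]
```

```bash
python3 -m jog '[[-0.036,0,-0.044,0,0.08,0],[-0.032,0,-0.047,0,0.08,0],[-0.028,0,-0.049,0,0.08,0],[-0.024,0,-0.051,0,0.08,0],[-0.02,0,-0.053,0,0.08,0],[-0.016,0,-0.055,0,0.08,0],[-0.012,0,-0.056,0,0.08,0],[-0.007,0,-0.056,0,0.08,0]]'
python3 -m jog '[[-0.003,0,-0.057,0,0.08,0],[0.002,0,-0.057,0,0.08,0],[0,0,0,0,0,0]]'
python3 - <<'E'
from h import *
im=ctrl.read_camera("wrist"); C=cam("wrist"); cv2.imwrite("pics/w7.png",im[:,:,::-1])
print(w2p(C,[(.588,.19,.064)]))
plan(((.473,.1846,.08),down(-1.571)))
E
```

```text
clock: 19.4
position: [0.4831, 0.0819, 0.271]
orientation: [[-0.992, -0.012, 0.128], [-0.128, 0.008, -0.992], [0.011, -1.0, -0.009]]
wrist_force: [0.5, -0.4, -2.1]
width: 0.59
clock: 19.77
position: [0.4705, 0.2027, 0.2679]
orientation: [[-0.999, -0.018, -0.033], [0.033, 0.008, -0.999], [0.018, -1.0, -0.007]]
wrist_force: [-1.0, -1.0, -2.5]
width: 0.594
[[261.68230992  77.10540556]]
4 rows [[-0.001, 0.047, 0.004, 0.002, -0.009, 0.005], [-0.001, 0.047, 0.004, 0.002, -0.009, 0.005], [-0.001, 0.047, 0.004, 0.002, -0.009, 0.005], [-0.001, 0.047, 0.004, 0.002, -0.009, 0.005]]
```

```bash
python3 -m jog '[[0,0.05,0.008,0,-0.03,0.018],[0,0.055,0.008,0,0,0],[0,0.05,0,0,0,0],[0,0.03,0,0,0,0],[0,0,0,0,0,0]]'
python3 - <<'E'
from h import *
plan(((.473,.1846,.055),down(-1.571)))
im=ctrl.read_camera("wrist"); cv2.imwrite("pics/w8.png",im[:,:,::-1])
E
```

```text
clock: 20.45
position: [0.469, 0.1778, 0.0739]
orientation: [[-1.0, -0.003, -0.007], [0.007, 0.003, -1.0], [0.003, -1.0, -0.003]]
wrist_force: [-0.1, -0.3, -1.7]
width: 0.593
1 rows [[-0.004, 0.019, -0.007, 0.003, -0.007, 0.003]]
```

View pics/w8.png

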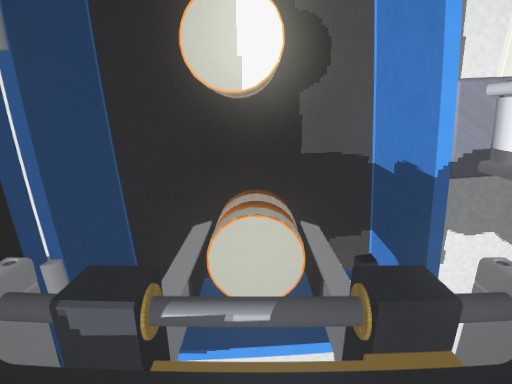

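Jar B (256,255) is clear of jar A (232,38) and of the walls. I'll lower it and release.

```bash
python3 -m jog '[[-0.004,0.01,-0.006,0,0,0],[0,0.008,0,0,0,0],[0,0.002,0,0,0,0],[0,0,0,0,0,0]]'
```

```text
clock: 21.0
position: [0.4759, 0.1846, 0.0568]
orientation: [[-1.0, 0.003, -0.008], [0.008, 0.005, -1.0], [-0.003, -1.0, -0.005]]
wrist_force: [-0.0, 0.1, -1.8]
width: 0.595
```

```bash
python3 -m jog '[[0,0,0,0,0,0],[0,0,0,0,0,0],[0,0,0,0,0,0],[0,-0.04,0,0,0,0],[0,-0.06,0,0,0,0],[0,-0.06,0,0,0,0],[0,-0.06,0,0,0,0],[0,-0.02,0,0,0,0]]' 0.85
python3 - <<'E'
from h import *
print(ctrl.observe()["joints"].round(2))
im=ctrl.read_camera("wrist"); cv2.imwrite("pics/w9.png",im[:,:,::-1])
im=ctrl.read_camera("scene"); cv2.imwrite("pics/s3.png",im[:,:,::-1]); C=cam("scene")
# lid angle fit from scene: print projected lid corners for angles
o=np.array([.5331,.1886]); ex=np.array([-.0667,.9978]); ey=np.array([-.9978,-.0667])
W=lambda x,y,z: np.r_[o+x*ex+y*ey,z]
for a in (1.65,1.75,1.85):
    print(a,[w2p(C,[W(.110-.226*np.cos(a),y,.088+.226*np.sin(a))])[0].round(0) for y in (-.13,.13)])
E
```

```text
clock: 22.0
position: [0.4742, 0.1833, 0.3044]
orientation: [[-1.0, 0.002, -0.007], [0.007, 0.005, -1.0], [-0.002, -1.0, -0.005]]
wrist_force: [0.1, -1.5, -1.1]
width: 0.851
[ 0.02  0.16 -0.5   1.79  0.08  1.2  -2.08]
1.65 [array([457., 142.]), array([421.,  83.])]
1.75 [array([468., 143.]), array([431.,  84.])]
1.85 [array([479., 146.]), array([439.,  86.])]
```

View pics/s3.png

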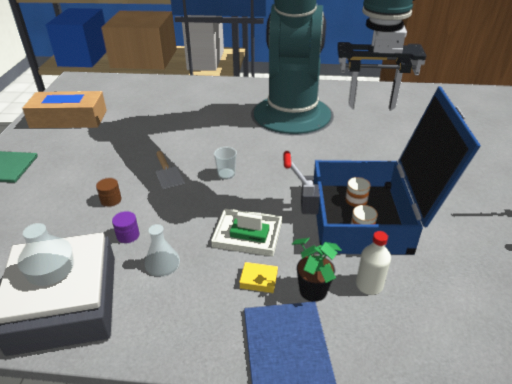

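Both jars are upright in the case at about (358,190) and (364,219), and the lid looks to be at about 1.75 rad. Next I go behind the lid with the fingers closed.

```bash
cat >> h.py <<'E'
o=np.array([.5331,.1886]); ex=np.array([-.0667,.9978]); ey=np.array([-.9978,-.0667])
W=lambda x,y,z: np.r_[o+x*ex+y*ey,z]
G=down(np.arctan2(.0667,.9978))
def cs():
    s=ctrl.observe(); d=s["position"][:2]-o
    print("case xyz",np.round([d@ex,d@ey,s["position"][2]],4),"F case",np.round([s["wrist_force"][:2]@ex,s["wrist_force"][:2]@ey,s["wrist_force"][2]],1),"rot",(s["orientation"].T@R.from_matrix(G).as_matrix() if 0 else R.from_matrix(s["orientation"].T@G).as_rotvec()).round(3))
E
python3 - <<'E'
from h import *
cs()
plan((W(0,0,.40),G),(W(.225,0,.40),G),(W(.225,0,.285),G))
E
```

```text
case xyz [-0.0015  0.0591  0.3033] F case [ 0.2  1.5 -0.1] rot [ 0.002 -1.645 -0.005]
10 rows [[-0.006, -0.01, -0.001, 0.0, -0.164, -0.001], [-0.006, -0.01, 0.0, 0.0, -0.164, -0.001], [-0.006, -0.01, 0.001, 0.0, -0.164, -0.001], [-0.005, -0.01, 0.002, 0.0, -0.164, -0.001], [-0.005, -0.01, 0.003, 0.0, -0.164, -0.001], [-0.004, -0.01, 0.004, 0.0, -0.164, -0.001], [-0.004, -0.01, 0.005, 0.0, -0.164, -0.001], [-0.003, -0.01, 0.005, 0.0, -0.164, -0.001], [-0.002, -0.01, 0.006, 0.0, -0.164, -0.001], [-0.001, -0.01, 0.006, 0.0, -0.164, -0.001]]
4 rows [[-0.056, 0.0, 0.0, 0.0, 0.0, 0.0], [-0.056, 0.0, 0.0, 0.0, 0.0, 0.0], [-0.056, 0.0, 0.0, 0.0, 0.0, 0.0], [-0.056, 0.0, 0.0, 0.0, 0.0, 0.0]]
2 rows [[0.0, 0.058, 0.0, 0.0, 0.0, 0.0], [0.0, 0.058, 0.0, 0.0, 0.0, 0.0]]
```

```bash
python3 -m jog '[[-0.006,-0.03,-0.001,0,-0.164,0],[-0.006,-0.03,0,0,-0.164,0],[-0.006,-0.03,0.001,0,-0.164,0],[-0.005,-0.02,0.002,0,-0.164,0],[-0.005,0,0.003,0,-0.164,0],[-0.004,0,0.004,0,-0.164,0],[-0.004,0,0.005,0,-0.164,0],[-0.003,0,0.005,0,-0.164,0]]' 0 10
python3 -m jog '[[-0.002,0,0.006,0,-0.164,0],[-0.001,0,0.006,0,-0.164,0],[0,0,0,0,0,0]]'
python3 - <<'E'
from h import *
cs(); print(ctrl.observe()["joints"].round(2))
plan((W(.225,0,.40),G),(W(.225,0,.285),G))
E
```

```text
clock: 23.1
position: [0.5209, 0.1882, 0.4079]
orientation: [[-0.222, -0.008, 0.975], [-0.975, 0.002, -0.222], [0.0, -1.0, -0.008]]
wrist_force: [1.2, -1.0, 0.3]
width: 0.035
clock: 23.48
position: [0.5335, 0.1892, 0.4038]
orientation: [[0.114, -0.013, 0.993], [-0.993, 0.001, 0.114], [-0.002, -1.0, -0.013]]
wrist_force: [-0.7, -0.1, -0.2]
width: 0.006
case xyz [ 6.000e-04 -4.000e-04  4.038e-01] F case [-0.1  0.7 -0.2] rot [ 0.013  0.048 -0.002]
[ 0.14  0.26 -0.67  1.48  0.16  1.46 -0.42]
4 rows [[-0.056, 0.001, 0.003, 0.003, 0.012, -0.001], [-0.056, 0.001, 0.002, 0.003, 0.012, -0.001], [-0.056, 0.001, 0.001, 0.003, 0.012, -0.001], [-0.056, 0.001, 0.001, 0.003, 0.012, -0.001]]
2 rows [[0.0, 0.058, 0.0, 0.0, 0.0, 0.0], [0.0, 0.058, 0.0, 0.0, 0.0, 0.0]]
```

```bash
python3 -m jog '[[-0.056,0,0.003,0.003,0.04,0],[-0.056,0,0.002,0.005,0,0],[-0.056,0,0.001,0.005,0,0],[-0.056,0,0.001,0,0,0],[0,0,0,0,0,0]]'
python3 - <<'E'
from h import *
cs(); print(ctrl.observe()["joints"].round(2))
im=ctrl.read_camera("scene"); cv2.imwrite("pics/s4.png",cv2.resize(im[20:220,280:512,::-1],None,fx=3,fy=3)); 
plan((W(.225,0,.285),G))
E
```

```text
clock: 24.1
position: [0.5227, 0.4181, 0.3994]
orientation: [[0.046, -0.004, 0.999], [-0.999, -0.002, 0.046], [0.001, -1.0, -0.004]]
wrist_force: [0.1, -0.7, 0.3]
width: 0.005
case xyz [ 0.2297 -0.0049  0.3994] F case [-0.7 -0.   0.3] rot [ 0.004 -0.021  0.001]
[-0.28  0.49 -0.71  1.22  0.31  1.54 -0.89]
2 rows [[0.001, 0.057, -0.003, 0.001, -0.012, 0.001], [0.001, 0.057, -0.003, 0.001, -0.012, 0.001]]
```

View pics/s4.png

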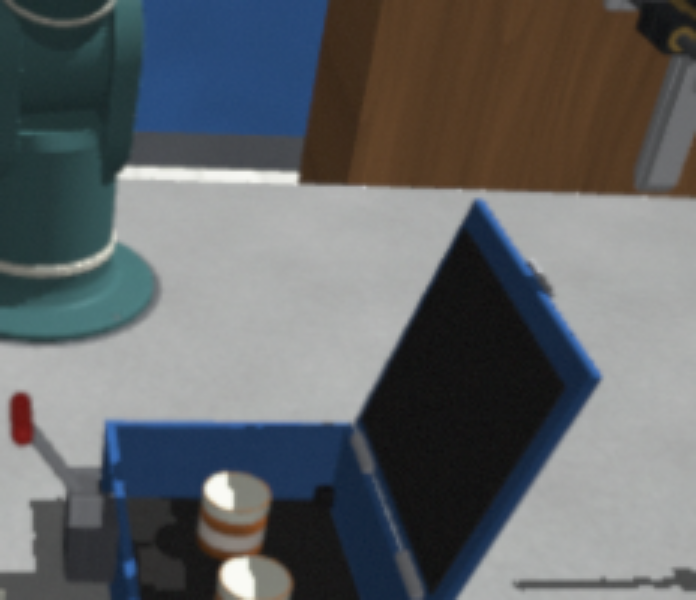

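```bash
python3 -m jog '[[0,0.04,-0.03,0,-0.02,0],[0,0.05,-0.015,0,0,0],[0.015,0.02,0,0,0,0],[0.01,0,0,0,0,0],[0,0,0,0,0,0]]'
python3 - <<'E'
from h import *
cs()
E
```

```text
clock: 24.78
position: [0.4804, 0.3829, 0.2873]
orientation: [[0.045, -0.001, 0.999], [-0.999, -0.003, 0.045], [0.003, -1.0, -0.001]]
wrist_force: [0.3, 0.3, 0.3]
width: 0.004
case xyz [0.1974 0.0396 0.2873] F case [ 0.3 -0.3  0.3] rot [ 0.001 -0.021  0.003]
```

```bash
python3 -m jog '[[0.015,0,0,0,0,0],[0.015,0,0,0,0,0],[0.012,0,0,0,0,0],[0.012,0,0,0,0,0],[0.012,0,0,0,0,0],[0.012,0,0,0,0,0]]'
python3 - <<'E'
from h import *
cs()
E
```

```text
clock: 25.52
position: [0.4849, 0.3018, 0.2903]
orientation: [[0.045, 0.003, 0.999], [-0.999, 0.001, 0.045], [-0.0, -1.0, 0.003]]
wrist_force: [1.3, 1.7, 0.9]
width: 0.006
case xyz [0.1161 0.0405 0.2903] F case [ 1.6 -1.4  0.9] rot [-0.003 -0.022 -0.   ]
```

```bash
python3 -m jog '[[0.018,0.002,0,0,0,0],[0.018,0.002,0,0,0,0],[0.017,0.006,0,0,0,0],[0.017,0.006,0,0,0,0],[0.017,0.007,0,0,0,0],[0.014,0.011,0,0,0,0],[0.014,0.011,0,0,0,0],[0,0,0,0,0,0]]'
python3 - <<'E'
from h import *
cs()
im=ctrl.read_camera("scene"); cv2.imwrite("pics/s5.png",cv2.resize(im[20:260,240:512,::-1],None,fx=2,fy=2)); 
E
```

```text
clock: 26.52
position: [0.4899, 0.1764, 0.2407]
orientation: [[0.042, 0.001, 0.999], [-0.999, -0.001, 0.042], [0.001, -1.0, 0.001]]
wrist_force: [-0.6, -0.2, -0.3]
width: 0.005
case xyz [-0.0093  0.0439  0.2407] F case [-0.2  0.6 -0.3] rot [-0.001 -0.024  0.001]
```

View pics/s5.png

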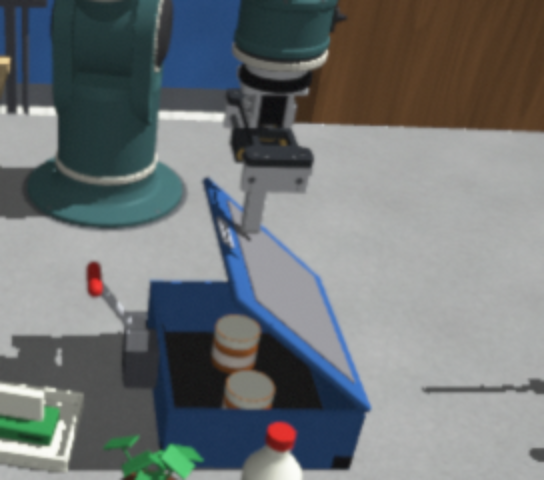

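The lid is following nicely at about 0.75 rad. I'll continue down, slower.

```bash
python3 -m jog '[[0.009,0.012,0,0,0,0],[0.009,0.013,0,0,0,0],[0.009,0.013,0,0,0,0],[0.008,0.013,0,0,0,0],[0.004,0.01,0,0,0,0],[0.004,0.008,0,0,0,0],[0.003,0.006,0,0,0,0],[0,0,0,0,0,0]]'
python3 - <<'E'
from h import *
cs()
E
```

```text
clock: 27.58
position: [0.4921, 0.1292, 0.1608]
orientation: [[0.045, 0.001, 0.999], [-0.999, -0.0, 0.045], [0.0, -1.0, 0.001]]
wrist_force: [-0.7, -1.0, -0.7]
width: 0.006
case xyz [-0.0565  0.0449  0.1608] F case [-0.9  0.8 -0.7] rot [-0.001 -0.022  0.   ]
```

```bash
python3 -m jog '[[0.001,0.005,0,0,0,0],[0.001,0.005,0,0,0,0],[0.001,0.005,0,0,0,0],[0,0.005,0,0,0,0],[0,0.005,0,0,0,0],[0,0.004,0,0,0,0],[0,0.004,0,0,0,0],[0,0.003,0,0,0,0]]'
python3 -m jog '[[0,0.003,0,0,0,0],[0,0.003,0,0,0,0],[0,0.002,0,0,0,0]]'
python3 -c "
from h import *
cs()"
```

```text
clock: 28.58
position: [0.4926, 0.1263, 0.123]
orientation: [[0.045, 0.002, 0.999], [-0.999, -0.0, 0.045], [0.0, -1.0, 0.002]]
wrist_force: [0.2, -0.1, 0.4]
width: 0.004
clock: 28.95
position: [0.4929, 0.1265, 0.1195]
orientation: [[0.045, 0.003, 0.999], [-0.999, -0.004, 0.045], [0.004, -1.0, 0.003]]
wrist_force: [-23.6, -9.3, 62.8]
width: 0.007
case xyz [-0.0593  0.0442  0.1195] F case [-7.7 24.2 62.8] rot [-0.003 -0.022  0.004]
```

```bash
python3 -m jog '[[0,-0.003,0,0,0,0],[0,-0.03,0,0,0,0],[0,-0.06,0,0,0,0],[0,-0.06,0,0,0,0],[0,0,0,0,0,0]]'
python3 - <<'E'
from h import *
cs()
im=ctrl.read_camera("scene"); cv2.imwrite("pics/s6.png",cv2.resize(im[20:260,240:512,::-1],None,fx=2,fy=2)); 
E
```

```text
clock: 29.58
position: [0.492, 0.1278, 0.2776]
orientation: [[0.046, 0.003, 0.999], [-0.999, -0.004, 0.046], [0.004, -1.0, 0.003]]
wrist_force: [-0.1, -0.2, -0.9]
width: 0.001
case xyz [-0.0579  0.0451  0.2776] F case [-0.2  0.1 -0.9] rot [-0.003 -0.021  0.004]
```

View pics/s6.png

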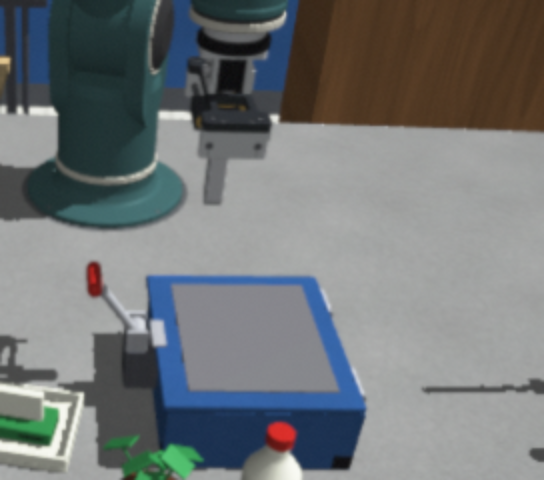

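The lid is shut flat. The contact peak was 63 N at the fingertips, under the 120 N wrist limit. Next is the lever, from its outer side.

```bash
python3 -m jog '[[0.05,0,0.015,0,-0.02,0],[0.055,0,0.015,0,0,0],[0.055,0,0.015,0,0,0],[0.03,0.02,0,0,0,0],[0,0.04,0,0,0,0],[0,0.025,0,0,0,0],[0,0,0,0,0,0]]'
python3 - <<'E'
from h import *
cs()
im=ctrl.read_camera("top"); cv2.imwrite("pics/t4.png",im[:,:,::-1]); C=cam("top")
g=im[150:290,180:300].astype(int); m=(g[:,:,0]>110)&(g[:,:,1]<70)&(g[:,:,2]<70)
q=np.argwhere(m)[:,::-1]+[180,150]; print(len(q),q.min(0),q.max(0)); w=p2w(C,[q.mean(0)],.185)[0]; print("bar case x,y",(w[:2]-o)@ex,(w[:2]-o)@ey)
E
```

```text
clock: 30.5
position: [0.5455, -0.0661, 0.1799]
orientation: [[0.068, -0.01, 0.998], [-0.998, -0.003, 0.068], [0.002, -1.0, -0.01]]
wrist_force: [0.2, -0.6, 1.2]
width: 0.004
case xyz [-0.255   0.0046  0.1799] F case [-0.6 -0.2  1.2] rot [0.01  0.001 0.002]Traceback (most recent call last):
  File "<stdin>", line 5, in <module>
    return umr_minimum(a, axis, None, out, keepdims, initial, where)
ValueError: zero-size array to reduction operation minimum which has no identity
```

```bash
python3 -m jog '[[-0.023,-0.005,0.004,0,0,0],[-0.02,-0.005,0,0,0,0],[-0.014,-0.006,0,0,0,0],[-0.014,-0.006,0,0,0,0]]'
python3 -c "
from h import *
cs()"
```

```text
clock: 31.05
position: [0.5461, 0.0045, 0.2067]
orientation: [[0.065, -0.006, 0.998], [-0.998, -0.008, 0.065], [0.008, -1.0, -0.007]]
wrist_force: [-0.5, -5.6, -4.8]
width: 0.005
case xyz [-0.1846 -0.0007  0.2067] F case [-5.6  0.9 -4.8] rot [ 0.007 -0.002  0.008]
```

```bash
python3 -m jog '[[-0.014,0.001,0,0,0,0],[-0.014,0.002,0,0,0,0],[-0.014,0.002,0,0,0,0],[-0.014,0.003,0,0,0,0],[-0.012,0.004,0,0,0,0]]'
python3 -c "
from h import *
cs()"
```

```text
clock: 31.68
position: [0.5439, 0.0718, 0.2002]
orientation: [[0.062, 0.003, 0.998], [-0.998, -0.016, 0.062], [0.016, -1.0, 0.002]]
wrist_force: [0.2, 0.2, -0.2]
width: 0.001
case xyz [-0.1173 -0.003   0.2002] F case [ 0.2 -0.2 -0.2] rot [-0.002 -0.004  0.016]
```

```bash
python3 -m jog '[[0.005,-0.04,0,0,0,0],[0.01,-0.06,0,0,0,0],[0.06,-0.06,0,0,0,0],[0.06,0,0,0,0,0],[0.06,0,0,0,0,0],[0.06,0,0,0,0,0],[0,0,0,0,0,0]]'
python3 - <<'E'
from h import *
cs()
im=ctrl.read_camera("scene"); im2=ctrl.read_camera("top"); 
a=cv2.resize(im[80:290,60:450],None,fx=2,fy=2,interpolation=2)[:,:,::-1]; b=im2[:,:,::-1][140:290,50:420]
b=cv2.resize(b,(780,int(150*780/370)))[:180+0] if 0 else cv2.resize(b,(440,178))
out=np.zeros((600,800,3),np.uint8); out[:420,:780]=a; out[421:599,:440]=b
cv2.imwrite("pics/fin.png",out)
g=im.astype(int); m=(g[:,:,0]>120)&(g[:,:,1]<60)&(g[:,:,2]<60); n,l,st,ce=cv2.connectedComponentsWithStats(m.astype(np.uint8))
print([(ce[i].round(0),st[i,4]) for i in range(1,n) if st[i,4]>15])
C=cam("scene"); print("expected closed bar",w2p(C,[W(-.138+.095*np.sin(1.3),0,.1+.095*np.cos(1.3)),W(-.192,0,.178)]))
E
```

```text
clock: 32.55
position: [0.5598, -0.1651, 0.3532]
orientation: [[0.072, 0.004, 0.997], [-0.997, -0.014, 0.072], [0.014, -1.0, 0.003]]
wrist_force: [0.1, 0.7, -1.0]
width: 0.005
case xyz [-0.3547 -0.0031  0.3532] F case [ 0.7 -0.2 -1. ] rot [-0.003  0.005  0.014]
[(array([347., 178.]), np.int32(69)), (array([381., 236.]), np.int32(120))]
expected closed bar [[345.51219617 178.31017438]
 [285.74737084 159.62765863]]
```

View pics/fin.png

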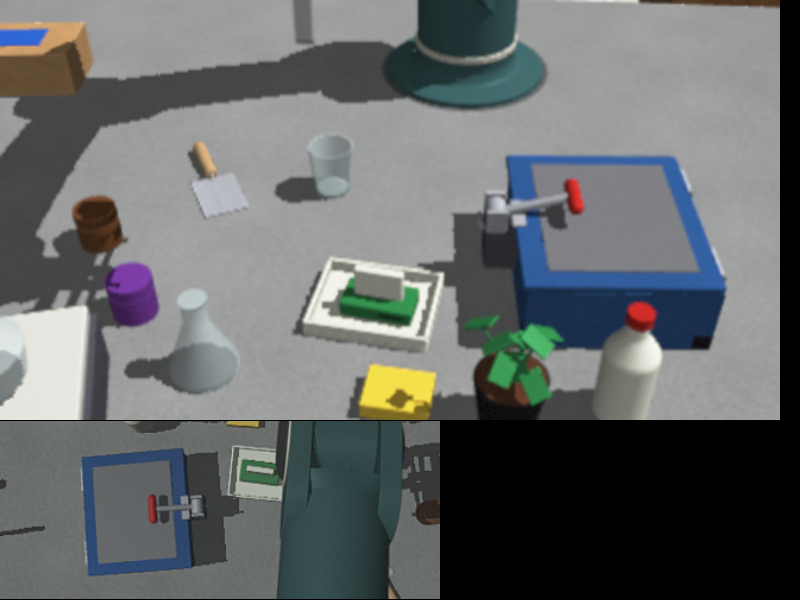

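The lever lies over the lid with its bar at (347,178), against (346,178) expected when closed. The lid is flat and the cartridge is flat in the tray. No amber jars remain on the bench, and the other things haven't moved.

```bash
python3 -c "
from bench import ctrl
print(ctrl.finish_job())"
```

```text
the job is handed in; nothing more can be done
None
```

The case is shut and latched, and the job is handed in at about 33 s of the 210 s allowed. The used cartridge is lying flat in the white tray. Both amber jars present stand upright in the case. I lowered the lid with closed fingertips until it was fully shut, and only then pushed the lever over until it snapped closed.

**Last checks:**
- **Latch:** the red bar was seen at pixel (347,178), against (346,178) computed for the closed position.
- **Lid, cartridge and bystanders:** the lid was flat, the cartridge was flat in the tray, and the bystanders and look-alikes had not moved.
- **Robot:** it stood clear of everything, with no force on the wrist.
- **Jars:** I saw them upright just before the lid closed, but could not see inside afterwards.

**One thing off plan:** as the lid reached its stop, the fingertips pressed harder than I meant. The wrist read about 63 N upward (about 68 N in all), under its 120 N limit. It was the fingertips that touched, not the gripper body, which has the 40 N limit. I backed off at once, and the lid was moving only a few millimetres per step, so it did not slam.

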